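Tip the carton down onto the pantry liner

TASK

The cardboard carton stands on the white quartz shelf a little way short of the thin cork liner. With the fingertips, gently push it up to the liner still standing, then push it near its top so that it tips over and lands flat on its broad face, wholly on the liner. Do not pinch or lift it, do not press it hard enough to dent it, and leave the saucer, mate holder, butter dish and containers where they are.

Things in the scene. Friction and masses are not known exactly. Their poses are not given: they have to be found in the camera images.
- carton: Plain closed cardboard carton with a pale paper band, 100 mm wide (its x) x 60 mm thick (its y) x 160 mm tall (its z), 0.3 to 0.6 kg, mass evenly spread, rigid. Origin: centre of its underside (the foot). It starts standing, its y axis within 0.1 rad of the liner's y axis, its foot 5 to 50 mm short of the liner's edge; the liner is on its +y or its -y side.
- carton_center (a point): Centre of the carton (80 mm above its underside when standing). Its friction on the quartz is 0.36 to 0.54: pushed below about 50 mm it slides upright, pushed above about 90 mm it tips about its lower edge; once its tilt passes about 0.36 rad it falls by itself.
- carton_foot (a point): Centre of the carton's underside. Mind when pushing low down: with upright fingers a gripper body wider than the fingertips can meet the upper part of the 160 mm tall carton first and tip it; fingers leaning so that the tips lead avoid this.
- foot_a (a point): Lower end of the carton's +x side, at mid thickness: (50, 0, 0) mm in the carton's frame.
- foot_b (a point): Lower end of the carton's -x side, at mid thickness: (-50, 0, 0) mm.
- top_a (a point): Upper end of the carton's +x side, at mid thickness: (50, 0, 160) mm. These four points are the corners of its outline once it lies flat.
- top_b (a point): Upper end of the carton's -x side, at mid thickness: (-50, 0, 160) mm.
- liner: Brown cork liner, a rectangle 160 mm (its x) x 220 mm (its y), 1 mm thin and flush, no obstacle to sliding; origin at its centre on the shelf's top. It lies to the left or to the right of the carton, and is 60 mm longer and wider than the carton laid down.
- shelf: White quartz shelf board 400 (x) x 760 (y) x 20 mm thick, lying on the work surface; origin at the centre of its underside, so its top is 20 mm above the work surface (z = 0.020 m). A white tiled upstand 70 mm high runs along its far (+x) edge. It is fixed; its place and yaw vary.
- saucer: Flat round white ceramic saucer, 100 mm across, 12 mm tall; origin at the centre of its underside. It lies on the side of the carton away from the liner, 150 to 190 mm between centres.
- mate_holder: Round dark wooden mate holder, lid shut, 72 mm across, 83 mm tall; origin at the centre of its underside. In the far row, against the upstand.
- butter_dish: Covered white ceramic butter dish, 92 (x) x 160 (y) x 77 mm tall with its knob; origin at the centre of its underside. In the far row against the upstand.
- containers: Pile of four lidded plastic containers, largest below, 105 (x) x 150 (y) x 120 mm tall; origin at the centre of the underside. In the far row.
Not all that is in view belongs to the job. Several things have the shape of the carton; the one meant has the colours described above.

How it is judged:
By the outcome, as a careful person would: the job done as asked, in the order asked, and still so for the second after the job is handed in, with the robot touching nothing.
It also fails if it takes over 45 s, if anything falls off the work surface, if the arm or the gripper's body presses on something with over 40 N, if the wrist force passes 120 N, or if a joint passes its speed limit or range.

ROBOT

A 6-joint arm with a two-finger parallel gripper is mounted at the origin on the work surface. World frame = base frame: x ahead of the robot, y to its left, z up, the work surface at z = 0. Lengths are in m, angles in degrees, forces in N, time in s.
With the tool pointing down it reaches from about 0.3 to 0.75 m from the base axis. Payload 8.5 kg.
Tool frame: the origin (TCP) lies between the finger pads; the fingertips stand ahead of it and the grasp point (between the pads) lies 8 mm behind it (env.tcp_to_tips is the z of the fingertips in the tool frame, in m); z points along the fingers, x is the direction in which the jaws open and shut, and the axes are right-handed (so a half turn about z gives the same grasp; the last joint's range is limited). The gripper opens to 85 mm and grips with 20 to 120 N. Pads are 22 mm wide; open, the fingers measure 114 mm over their backs; the gripper's body (76 mm by 85 mm) begins 54 mm behind the grasp point. The pads swing forward as they close: fully open they stand 13 mm farther back than shut.
Start: joints at [63.352, 21.807, 74.336, -0, 83.858, -12.336], TCP at [0.136, 0.533, 0.242] pointing down, gripper open.
Joint ranges: [-178.18, 178.18], [-50.72, 133.34], [12.68, 142.11], [-81.47, 261.47], [9.98, 163.14], [-165.26, 165.26]. Speed limits (degrees/s): [136.94, 136.94, 180, 180, 180, 180].

INTERFACE

Orientations are given as a 3x3 rotation matrix whose columns are the frame's x, y, z axes.
In Python, from rig import observe, viewer, env gives the robot as it stands.
- The arm moves only by the tool jog_arm, never from a script. Its arguments are lists of equal length, an entry for each row: "dr": the turn, a rotation vector about the tool's x, y, z in rad, a list of three; "slide": the shift along the tool's x, y, z in m, a list of three; "gripper": the opening, from -1 (shut) to 1 (fully open), so that 0 is half open. In form: {"dr": [[rx, ry, rz], ...], "slide": [[dx, dy, dz], ...], "gripper": [gripper, ...]}. A call has exactly 10 rows; each row shifts and turns the commanded pose from where the row before left it, along the tool's axes as they then stand; what a row does not reach is not made up. A row lasts 1/10 s, in which the tool goes at most 50 mm and 8.59 degrees, less where a joint would pass 70% of its speed; a pose out of reach is approached as far as the arm can. A call is refused whole if a number of a shift passes 0.05 or a number of a turn 0.15, either way. A call with a gripper value outside its range is refused whole. The fingers move at their own pace and stop on an object; "force" is the grip in N (left out, the last holds). Time passes only in rows, so rows that do not move let the fingers close, or fill a call up. It gives the time, the measured TCP pose, the force and the opening at its end, in the units of the state.
- observe(): the state, without advancing time (a new reading comes with each control period).
- viewer.get_image(name): name is "scene" or "top" or "wrist"; returns a dict with "pixels" (400x640x3 uint8, blue, green, red), "camera_matrix" (3x3 intrinsics, pixels), "R" (3x3) and "t" (3): a world point X has camera coordinates R X + t. Camera axes: x right, y down, z forward; pixel columns grow to the right and rows downward; lengths in m; the calibration is good to about 2 mm. A picture is of the moment at which its call begins. There is no depth.
- env.close_job(): hands the job in, once; it reports no verdict.
The state is a dict: "time_s": time; "q": joint angles; "qvel": joint speeds; "joint_efforts": joint torques, N m; "position": TCP position; "tool_rot": TCP orientation; "ft_force": force on the tool from outside, world axes, zero at the start; "wrist_torque": the same for the moment, N m; "grip_width": finger opening in m.
Only numpy, scipy, OpenCV 4.12 (cv2) and the standard library are available. Lean on these libraries where they do the work, as an engineer would, in place of code of your own. Each camera call takes 0.05 s, during which the arm holds its last target.

## Working session

There is one attempt and no reset: what is moved stays moved. The work goes in short steps, Python scripts to look and compute and a tool call to move; the robot and the scene stay as the last step left them, time stands still between calls to the robot, and variables do not carry over. Pictures are saved under pics/ and viewed, and the job is handed in when it is done.

Besides the shell and the picture viewer there is one more tool, called as name(argument=value, ...), one argument or row to a line, values as JSON. jog_arm: Moves the arm, as the interface text tells. Its arguments: {"type":"object","properties":{"dr":{"type":"array","items":{"type":"array","items":{"type":"number"}}},"slide":{"type":"array","items":{"type":"array","items":{"type":"number"}}},"gripper":{"type":"array","items":{"type":"number"}},"force":{"type":"number"}},"required":["dr","slide","gripper"]}

```bash
mkdir -p pics; ls; python3 - <<'E'
from rig import observe, viewer, env
import cv2,numpy as np
s=observe();print({k:np.round(v,3).tolist() for k,v in s.items()}, env.tcp_to_tips)
for n in ["scene","top","wrist"]:
    d=viewer.get_image(n);cv2.imwrite(f"pics/{n}0.png",d["pixels"]);np.savez(f"pics/{n}0.npz",**d)
    print(n,d["camera_matrix"].tolist(),(-d["R"].T@d["t"]).round(3),d["R"].round(3).tolist())
E
```

```text
pics
{'time_s': 0.0, 'q': [63.353, 21.843, 74.387, 0.001, 83.858, -12.335], 'qvel': [-0.014, 0.022, -0.114, 0.055, 0.052, -0.008], 'joint_efforts': [0.0, -44.847, -23.128, -0.0, 0.005, -0.0], 'position': [0.136, 0.533, 0.242], 'tool_rot': [[0.247, 0.969, -0.001], [0.969, -0.247, -0.001], [-0.001, -0.0, -1.0]], 'ft_force': [0.413, 0.357, 0.453], 'wrist_torque': [0.016, 0.02, -0.001], 'grip_width': 0.085} 0.011
scene [[414.32104149116736, 0.0, 325.8916998700488], [0.0, 414.32104149116736, 214.02557947673472], [0.0, 0.0, 1.0]] [ 1.017 -0.385  0.776] [[0.712, 0.702, -0.004], [0.522, -0.533, -0.666], [-0.47, 0.472, -0.746]]
top [[427.9827151940566, 0.0, 321.3422456571142], [0.0, 427.9827151940566, 196.82742263414158], [0.0, 0.0, 1.0]] [0.584 0.021 1.104] [[0.007, -1.0, -0.019], [-0.999, -0.006, -0.043], [0.043, 0.019, -0.999]]
wrist [[294.2220392225448, 0.0, 322.20557353940677], [0.0, 294.2220392225448, 200.23526956824816], [0.0, 0.0, 1.0]] [0.067 0.55  0.374] [[0.248, 0.969, -0.001], [0.929, -0.238, 0.283], [0.274, -0.071, -0.959]]
```

View pics/scene0.png

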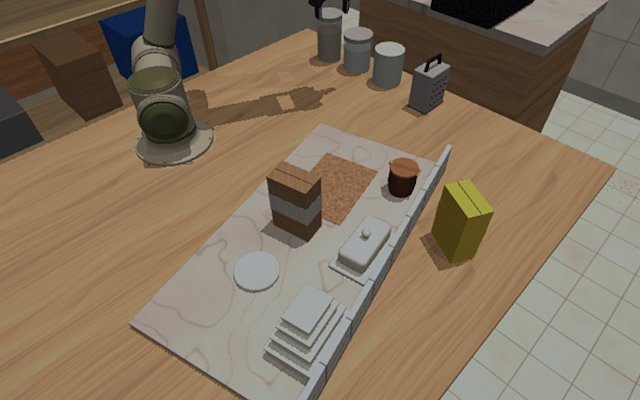

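View pics/top0.png

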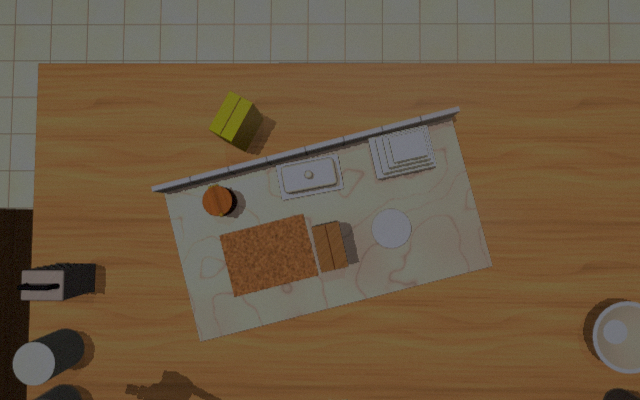

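View pics/wrist0.png

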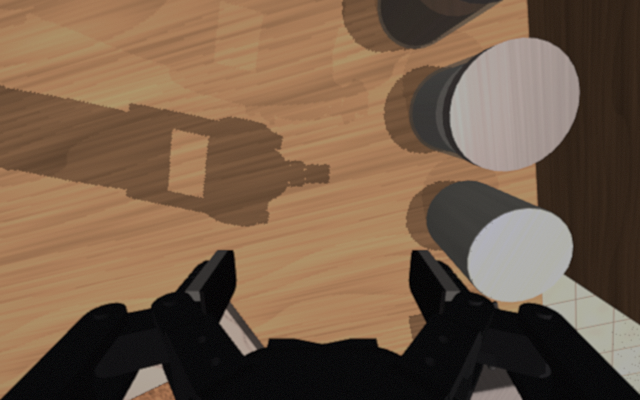

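Carton-shaped candidates in the scene view are the brown box with a pale band (295,200), the yellow box behind the upstand (462,220), and the brown and blue boxes off the table (75,75 and 150,45). Only the one at (295,200), or (330,246) in the top view, has the paper band and stands on the shelf beside the liner. I'll confirm it in an enlarged crop and measure.

```bash
python3 - <<'E'
import cv2,numpy as np
a=cv2.imread("pics/scene0.png")[140:260,240:390];b=cv2.imread("pics/top0.png")[200:310,210:420]
a=cv2.resize(a,None,fx=4,fy=4,interpolation=cv2.INTER_CUBIC);b=cv2.resize(b,None,fx=3.8,fy=3.8,interpolation=cv2.INTER_CUBIC)
cv2.imwrite("pics/ca.png",a);cv2.imwrite("pics/cb.png",b)
E
```

```text
(no output)
```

View pics/ca.png

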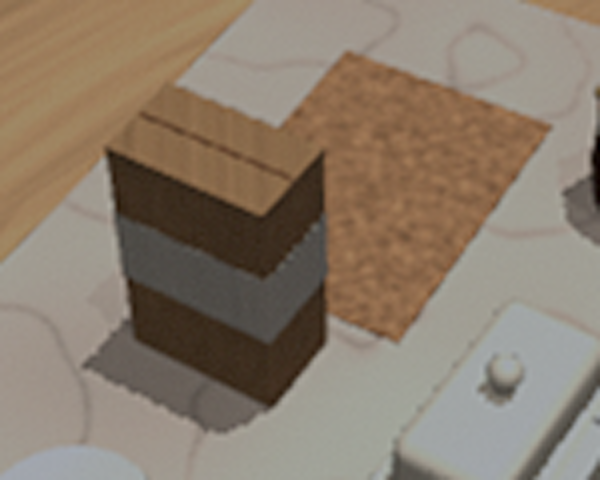

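View pics/cb.png

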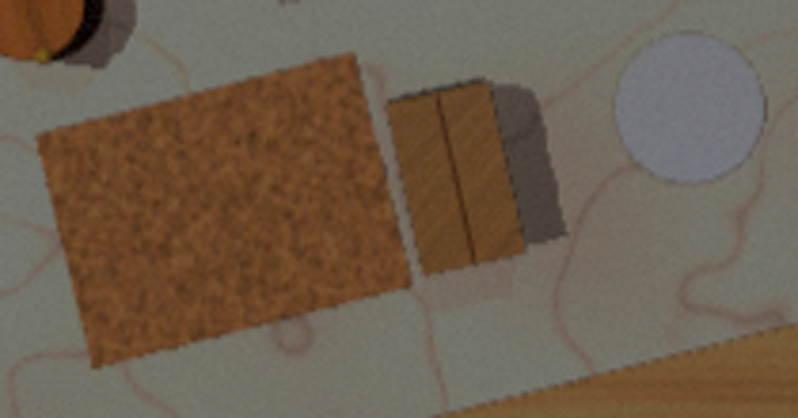

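```bash
cat > h.py <<'E'
import numpy as np,cv2
def ray(d,p):
    v=d["R"].T@np.linalg.inv(d["camera_matrix"])@np.array([p[0],p[1],1.]);return -d["R"].T@d["t"],v/np.linalg.norm(v)
def onz(d,p,z):
    c,v=ray(d,p);return c+v*(z-c[2])/v[2]
def tri(d1,p1,d2,p2):
    A=np.zeros((3,3));b=np.zeros(3)
    for d,p in((d1,p1),(d2,p2)):
        c,v=ray(d,p);P=np.eye(3)-np.outer(v,v);A+=P;b+=P@c
    return np.linalg.solve(A,b)
def proj(d,X):
    x=d["camera_matrix"]@(d["R"]@np.asarray(X)+d["t"]);return x[:2]/x[2]
E
python3 - <<'E'
from h import *
S=np.load("pics/scene0.npz");T=np.load("pics/top0.npz")
s=lambda x,y:(240-.375+x/4,140-.375+y/4); t=lambda x,y:(210-.37+x/3.8,200-.37+y/3.8)
r=lambda x:np.round(x,4)
topS=dict(mL=s(108,150),mF=s(263,215),pR=s(324,152),pB=s(172,86))  # m = -y side
topT=dict(mL=t(525,247),mF=t(490,82),pR=t(388,100),pB=t(425,275))
for k in topS: print(k,"tri",r(tri(S,topS[k],T,topT[k])),"T z.18",r(onz(T,topT[k],.18))[:2],"S z.18",r(onz(S,topS[k],.18))[:2])
for k,p in dict(mL=s(135,338),mF=s(270,405),pR=s(325,342)).items(): print("foot",k,r(onz(S,p,.02))[:2])
L=[t(355,55),t(38,135),t(93,367),t(411,287)];W=np.array([onz(T,p,.021)[:2] for p in L]);print(r(W),r(W.mean(0)))
for p in [s(398,340),s(550,127),s(348,52)]:print("linerS",r(onz(S,p,.021))[:2])
e=W[0]-W[3];e2=W[1]-W[0];print("yaw",np.degrees(np.arctan2(e[1],e[0])),np.degrees(np.arctan2(e2[1],e2[0]))-90,np.hypot(*e),np.hypot(*e2))
print("saucer",r(onz(T,t(690,107),.032)))
for n,p in dict(butterL=(278,170),butterR=(343,190),bot=(284,199),botR=(343,190),mate=(220,201)).items(): print(n,r(onz(T,p,.03)))
E
```

```text
mL tri [ 0.4786 -0.0191  0.1788] T z.18 [ 0.4791 -0.0186] S z.18 [ 0.4793 -0.0202]
mF tri [0.5725 0.0023 0.1812] T z.18 [0.5719 0.0016] S z.18 [0.5722 0.0037]
pR tri [0.5609 0.0591 0.1789] T z.18 [0.5613 0.0594] S z.18 [0.5614 0.0579]
pB tri [0.4629 0.0381 0.1779] T z.18 [0.4629 0.0377] S z.18 [0.4652 0.037 ]
foot mL [ 0.4731 -0.017 ]
foot mF [0.5677 0.0045]
foot pR [0.5567 0.0604]
[[0.5871 0.0882]
 [0.5323 0.2994]
 [0.3793 0.2601]
 [0.434  0.0497]] [0.4832 0.1744]
linerS [0.5874 0.0914]
linerS [0.5315 0.2994]
linerS [0.3796 0.2601]
yaw 14.107379073228165 14.555732394082455 0.15785500614507875 0.21821425664200528
saucer [ 0.5546 -0.1327  0.032 ]
butterL [0.6979 0.152  0.03  ]
butterR [ 0.6483 -0.0122  0.03  ]
bot [0.6247 0.136  0.03  ]
botR [ 0.6483 -0.0122  0.03  ]
mate [0.6186 0.2977 0.03  ]
```

Measurements:
- **Carton:** top at z≈0.18, centre (0.5185, 0.020), yaw about 12.8°.
- **Liner:** centre (0.483, 0.175), yaw 14.35°, on the carton's +y side.
- **Gap:** the foot is about 18 mm short of the liner edge.

I'll go over the carton to its −y side first.

jog_arm(
  dr=[
    [0,0,0],
    [0,0,0],
    [0,0,0],
    [0,0,0],
    [0,0,0],
    [0,0,0],
    [0,0,0],
    [0,0,0],
    [0,0,0],
    [0,0,0],
  ],
  slide=[
    [-0.012,0.014,-0.012],
    [-0.024,0.027,-0.012],
    [-0.024,0.027,-0.012],
    [-0.024,0.027,-0.012],
    [-0.024,0.027,-0.012],
    [-0.024,0.027,0],
    [-0.024,0.027,0],
    [-0.024,0.027,0],
    [-0.024,0.027,0],
    [-0.024,0.027,0],
  ],
  gripper=[0,0,0,0,0,0,0,0,0,0],
)

```text
time_s: 1.15
position: [0.3291, 0.2471, 0.3023]
tool_rot: [[0.247, 0.969, -0.0], [0.969, -0.247, -0.0], [-0.0, -0.0, -1.0]]
ft_force: [0.2, 0.5, -0.3]
grip_width: 0.0429
```

jog_arm(
  dr=[
    [0,0,0],
    [0,0,0],
    [0,0,0],
    [0,0,0],
    [0,0,0],
    [0,0,0],
    [0,0,0],
    [0,0,0],
    [0,0,0],
    [0,0,0],
  ],
  slide=[
    [-0.024,0.027,0],
    [-0.024,0.027,0],
    [-0.024,0.027,0],
    [-0.024,0.027,0],
    [-0.024,0.027,0],
    [-0.024,0.027,0],
    [-0.024,0.027,0],
    [-0.024,0.027,0],
    [-0.024,0.027,0],
    [-0.02,0.025,0],
  ],
  gripper=[0,0,0,0,0,0,0,0,0,0],
)

```text
time_s: 2.15
position: [0.5306, -0.0481, 0.302]
tool_rot: [[0.248, 0.969, -0.001], [0.969, -0.248, 0.0], [-0.0, -0.001, -1.0]]
ft_force: [0.4, -0.6, 0.1]
grip_width: 0.0425
```

jog_arm(
  dr=[
    [0,0,0.134],
    [0,0,0.134],
    [0,0,0.134],
    [0,0,0.134],
    [0,0,0.134],
    [0,0,0.134],
    [0,0,0.134],
    [0,0,0.132],
    [0,0,0],
    [0,0,0],
  ],
  slide=[
    [0,0,0],
    [0,0,0],
    [0,0,0],
    [0,0,0],
    [0,0,0],
    [0,0,0],
    [0,0,0],
    [0,0,0],
    [0,0,0],
    [0,0,0],
  ],
  gripper=[0,0,0,0,0,0,0,0,0,0],
)

```text
time_s: 3.15
position: [0.5299, -0.0464, 0.3022]
tool_rot: [[0.968, 0.252, -0.0], [0.252, -0.968, 0.0], [-0.0, -0.0, -1.0]]
ft_force: [0.5, 0.1, -0.5]
grip_width: 0.0427
```

jog_arm(
  dr=[
    [0.08,0,0],
    [0.08,0,0],
    [0.08,0,0],
    [0.08,0,0],
    [0.08,0,0],
    [0.08,0,0],
    [0.08,0,0],
    [0.04,0,0],
    [0,0,0],
    [0,0,0],
  ],
  slide=[
    [0,0,0],
    [0,0,0],
    [0,0,0],
    [0,0,0],
    [0,0,0],
    [0,0,0],
    [0,0,0],
    [0,0,0],
    [0,0,0],
    [0,0,0],
  ],
  gripper=[0,0,0,0,0,0,0,0,0,0],
)

```text
time_s: 4.15
position: [0.53, -0.0464, 0.3024]
tool_rot: [[0.968, 0.206, -0.14], [0.249, -0.8, 0.546], [0.001, -0.563, -0.826]]
ft_force: [-0.4, 1.0, 1.1]
grip_width: 0.043
```

```bash
cat >> h.py <<'E'
C=np.array([.4832,.1752,.02]);a_=np.radians(14.35)
EX=np.array([np.cos(a_),np.sin(a_),0]);EY=np.array([-np.sin(a_),np.cos(a_),0])
def lin(X): X=np.asarray(X)-C;return np.round([X@EX,X@EY,X[2]],4)
def wl(u,v,h): return C+u*EX+v*EY+np.array([0,0,h])
E
cat > st.py <<'E'
from rig import observe
from h import *
s=observe();p=np.array(s["position"]);R=np.array(s["tool_rot"])
print("t",s["time_s"],"q",np.round(s["q"],1),"lin",lin(p),"F",np.round(s["ft_force"],1),"zaxis lin",np.round([R[:,2]@EX,R[:,2]@EY,R[2,2]],3),"x",np.round([R[:,0]@EX,R[:,0]@EY,R[2,0]],3))
E
python3 - <<'E'
from st import *
t=wl(-.004,-.239,.033);print("to go tool",np.round(R.T@(t-p),4))
from rig import viewer
for n in["scene","top"]:
    d=viewer.get_image(n);cv2.imwrite(f"pics/{n}1.png",d["pixels"])
E
```

```text
t 4.15 q [-29.2  25.6  65.3  26.1 112.  -38.7] lin [-0.0096 -0.2263  0.2824] F [-0.4  1.   1.1] zaxis lin [-0.     0.563 -0.826] x [1.    0.001 0.001]
to go tool [0.0054 0.151  0.1989]
```

View pics/scene1.png

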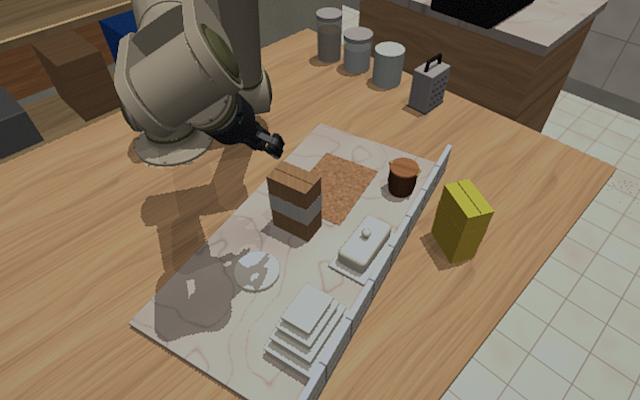

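jog_arm(
  dr=[
    [0,0,0],
    [0,0,0],
    [0,0,0],
    [0,0,0],
    [0,0,0],
    [0,0,0],
    [0,0,0],
    [0,0,0],
    [0,0,0],
    [0,0,0],
  ],
  slide=[
    [0.005,0.011,-0.007],
    [0,0.012,0.018],
    [0,0.012,0.018],
    [0,0.012,0.018],
    [0,0.012,0.018],
    [0,0.012,0.018],
    [0,0.012,0.018],
    [0,0.012,0.018],
    [0,0.008,0.012],
    [0,0,0],
  ],
  gripper=[0,0,0,0,0,0,0,0,0,0],
)

```text
time_s: 5.25
position: [0.5371, -0.0554, 0.135]
tool_rot: [[0.968, 0.204, -0.142], [0.249, -0.799, 0.548], [-0.002, -0.566, -0.825]]
ft_force: [-0.2, -0.5, 0.4]
grip_width: 0.0425
```

```bash
python3 - <<'E'
from st import *
t=wl(-.004,-.239,.033);print("to go tool",np.round(R.T@(t-p),4))
from rig import viewer
for n in["scene","top"]:
    d=viewer.get_image(n);cv2.imwrite(f"pics/{n}2.png",d["pixels"])
a=cv2.imread("pics/scene2.png")[100:280,200:400];b=cv2.imread("pics/top2.png")[180:330,200:420]
cv2.imwrite("pics/c2.png",np.hstack([cv2.resize(a,(440,396)),cv2.resize(b,(360,396))]))
E
```

```text
t 5.25 q [-29.6  35.1  77.9  23.9  92.4 -48.5] lin [-0.005  -0.2368  0.115 ] F [-0.2 -0.5  0.4] zaxis lin [-0.002  0.566 -0.825] x [ 1.     0.001 -0.002]
to go tool [0.0011 0.0482 0.0663]
```

View pics/c2.png

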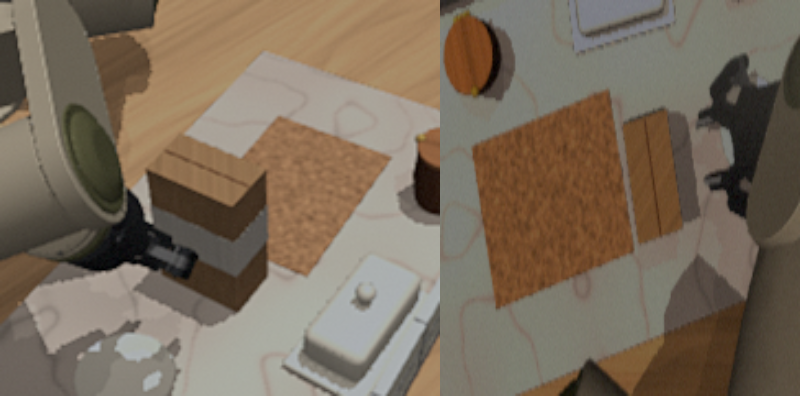

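jog_arm(
  dr=[
    [0,0,0],
    [0,0,0],
    [0,0,0],
    [0,0,0],
    [0,0,0],
    [0,0,0],
    [0,0,0],
    [0,0,0],
    [0,0,0],
    [0,0,0],
  ],
  slide=[
    [0.001,0.006,0.008],
    [0,0.006,0.008],
    [0,0.006,0.008],
    [0,0.006,0.008],
    [0,0.006,0.008],
    [0,0.006,0.008],
    [0,0.006,0.009],
    [0,0.005,0.009],
    [0,0,0],
    [0,0,0],
  ],
  gripper=[0,0,0,0,0,0,0,0,0,0],
)

```text
time_s: 6.35
position: [0.5389, -0.0571, 0.055]
tool_rot: [[0.969, 0.205, -0.14], [0.248, -0.799, 0.547], [-0.0, -0.565, -0.825]]
ft_force: [0.4, 0.1, 0.2]
grip_width: 0.0427
```

```bash
python3 - <<'E'
from st import *
from rig import viewer
d=viewer.get_image("scene");cv2.imwrite("pics/s3.png",cv2.resize(d["pixels"][100:300,180:400],(770,700))[:600])
for f in(.01,.02,.03,.045): print(np.round(R.T@(f*EY),4))
E
```

```text
t 6.35 q [-29.7  41.2  81.5  24.1  83.4 -52.5] lin [-0.0036 -0.2389  0.035 ] F [0.4 0.1 0.2] zaxis lin [-0.     0.565 -0.825] x [ 1.     0.001 -0.   ]
[ 0.     -0.0083  0.0056]
[ 0.     -0.0165  0.0113]
[ 0.     -0.0248  0.0169]
[ 0.     -0.0371  0.0254]
```

View pics/s3.png

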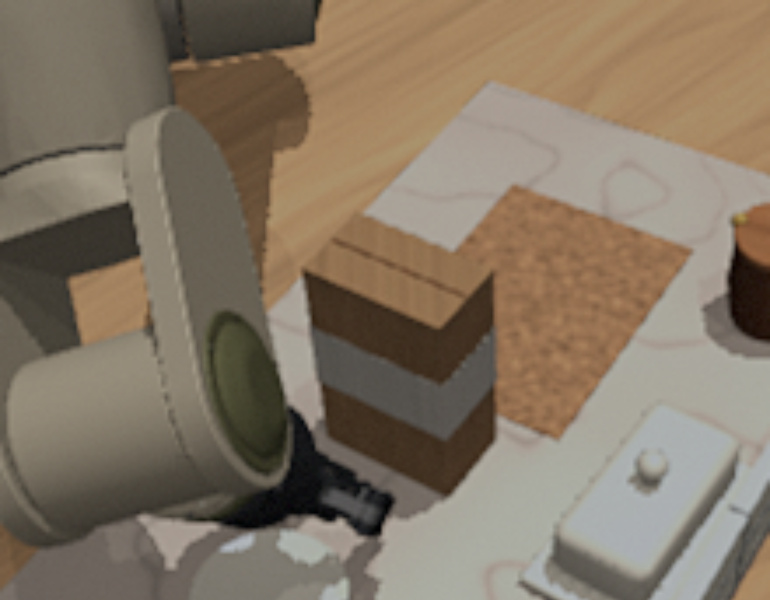

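jog_arm(
  dr=[
    [0,0,0],
    [0,0,0],
    [0,0,0],
    [0,0,0],
    [0,0,0],
    [0,0,0],
    [0,0,0],
    [0,0,0],
    [0,0,0],
    [0,0,0],
  ],
  slide=[
    [0,-0.0033,0.0023],
    [0,-0.0033,0.0023],
    [0,-0.0033,0.0023],
    [0,-0.0033,0.0023],
    [0,-0.0033,0.0023],
    [0,-0.0033,0.0023],
    [0,-0.0025,0.0017],
    [0,-0.0025,0.0017],
    [0,-0.0025,0.0017],
    [0,-0.0025,0.0017],
  ],
  gripper=[0,0,0,0,0,0,0,0,0,0],
)

```text
time_s: 7.4
position: [0.5299, -0.0219, 0.0549]
tool_rot: [[0.969, 0.205, -0.14], [0.248, -0.8, 0.547], [0.0, -0.565, -0.825]]
ft_force: [-1.4, -0.3, 0.6]
grip_width: 0.0427
```

jog_arm(
  dr=[
    [0,0,0],
    [0,0,0],
    [0,0,0],
    [0,0,0],
    [0,0,0],
    [0,0,0],
    [0,0,0],
    [0,0,0],
    [0,0,0],
    [0,0,0],
  ],
  slide=[
    [0,-0.0017,0.0011],
    [0,-0.0017,0.0011],
    [0,-0.0017,0.0011],
    [0,-0.0017,0.0011],
    [0,-0.0017,0.0011],
    [0,-0.0017,0.0011],
    [0,-0.0017,0.0011],
    [0,-0.0017,0.0011],
    [0,-0.0017,0.0011],
    [0,-0.0017,0.0011],
  ],
  gripper=[0,0,0,0,0,0,0,0,0,0],
)

```text
time_s: 8.4
position: [0.5248, -0.0023, 0.0554]
tool_rot: [[0.969, 0.205, -0.14], [0.248, -0.799, 0.547], [-0.0, -0.565, -0.825]]
ft_force: [0.2, -2.0, -1.6]
grip_width: 0.0425
```

```bash
python3 - <<'E'
from st import *
from rig import viewer
d=viewer.get_image("scene");e=viewer.get_image("top");np.savez("pics/s4.npz",**d);np.savez("pics/t4.npz",**e)
cv2.imwrite("pics/s4.png",np.hstack([cv2.resize(d["pixels"][130:260,240:370],(400,400),interpolation=2),cv2.resize(e["pixels"][200:300,270:370],(400,400),interpolation=2)]))
E
```

```text
t 8.4 q [-25.5  39.1  86.5  26.2  79.3 -50.6] lin [-0.0037 -0.1822  0.0354] F [ 0.2 -2.  -1.6] zaxis lin [-0.     0.565 -0.825] x [ 1.     0.001 -0.   ]
```

View pics/s4.png

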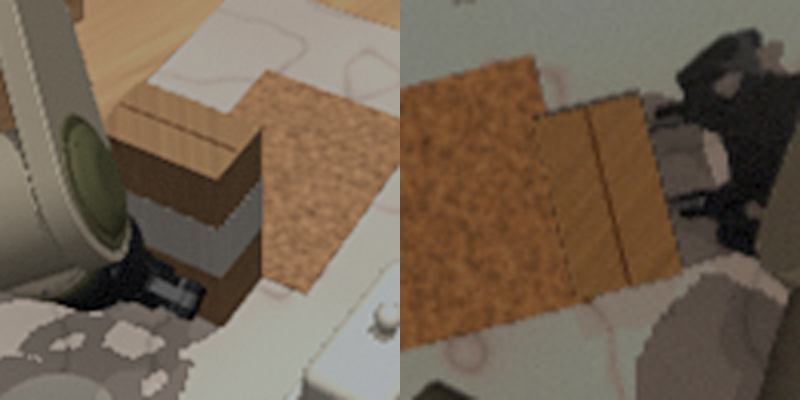

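```bash
python3 - <<'E'
from h import *
S=np.load("pics/s4.npz");T=np.load("pics/t4.npz")
t=lambda x,y:(270-.375+x/4,200-.375+y/4); s=lambda x,y:(240-.34+x*.325,130-.34+y*.325)
P=np.array([lin(onz(T,t(*p),.18)) for p in [(137,118),(187,300),(283,270),(240,93)]]);print(P,P.mean(0))
P=np.array([lin(onz(S,s(*p),.18)) for p in [(262,128),(218,182),(140,87)]]);print("S top pR,mF,pB",P)
print("S foot mF,pR",lin(onz(S,s(222,322),.02)),lin(onz(S,s(262,282),.02)))
E
```

```text
[[ 0.0444 -0.1134  0.16  ]
 [-0.0566 -0.1162  0.16  ]
 [-0.0534 -0.17    0.16  ]
 [ 0.0441 -0.1705  0.16  ]] [-0.005375 -0.142525  0.16    ]
S top pR,mF,pB [[ 0.0444 -0.1117  0.16  ]
 [ 0.0458 -0.1719  0.16  ]
 [-0.0529 -0.1179  0.16  ]]
S foot mF,pR [ 0.0388 -0.1643  0.    ] [ 0.0448 -0.1143  0.    ]
```

jog_arm(
  dr=[
    [0,0,0],
    [0,0,0],
    [0,0,0],
    [0,0,0],
    [0,0,0],
    [0,0,0],
    [0,0,0],
    [0,0,0],
    [0,0,0],
    [0,0,0],
  ],
  slide=[
    [0,-0.0018,0.0012],
    [0,-0.0018,0.0012],
    [0,-0.0018,0.0012],
    [0,-0.0018,0.0012],
    [0,-0.0018,0.0012],
    [0,-0.0018,0.0012],
    [0,-0.0018,0.0012],
    [0,-0.0018,0.0012],
    [0,-0.0018,0.0012],
    [0,-0.0016,0.0011],
  ],
  gripper=[0,0,0,0,0,0,0,0,0,0],
)

```text
time_s: 9.5
position: [0.5195, 0.0185, 0.0556]
tool_rot: [[0.969, 0.205, -0.14], [0.248, -0.799, 0.547], [-0.0, -0.565, -0.825]]
ft_force: [0.1, -2.6, -2.5]
grip_width: 0.0425
```

```bash
python3 - <<'E'
from st import *
from rig import viewer
d=viewer.get_image("scene");e=viewer.get_image("top");np.savez("pics/s5.npz",**d);np.savez("pics/t5.npz",**e)
cv2.imwrite("pics/s5.png",np.hstack([cv2.resize(d["pixels"][130:260,240:370],(400,400),interpolation=2),cv2.resize(e["pixels"][200:300,270:370],(400,400),interpolation=2)]))
print(np.round(R.T@(-.04*EY),4),np.round(R.T@np.array([0,0,.1]),4))
E
```

```text
t 9.5 q [-23.8  38.4  88.2  27.   77.8 -49.8] lin [-0.0037 -0.1608  0.0356] F [ 0.1 -2.6 -2.5] zaxis lin [-0.     0.565 -0.825] x [ 1.     0.001 -0.   ]
[-0.      0.033  -0.0226] [-0.     -0.0565 -0.0825]
```

View pics/s5.png

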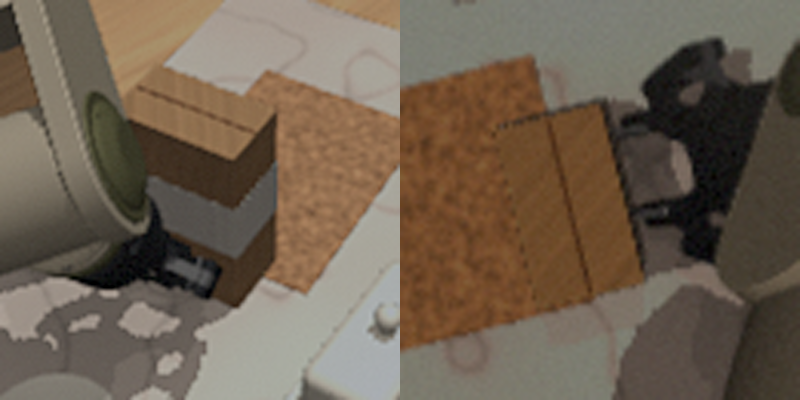

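jog_arm(
  dr=[
    [0,0,0],
    [0,0,0],
    [0,0,0],
    [0,0,0],
    [0,0,0],
    [0,0,0],
    [0,0,0],
    [0,0,0],
    [0,0,0],
    [0,0,0],
  ],
  slide=[
    [0,0.0083,-0.0056],
    [0,0.0083,-0.0056],
    [0,0.0083,-0.0056],
    [0,0.0083,-0.0056],
    [0,-0.01,-0.0145],
    [0,-0.01,-0.0145],
    [0,-0.01,-0.0145],
    [0,-0.01,-0.0145],
    [0,-0.01,-0.0145],
    [0,-0.01,-0.0145],
  ],
  gripper=[0,0,0,0,0,0,0,0,0,0],
)

```text
time_s: 10.6
position: [0.5294, -0.0208, 0.1618]
tool_rot: [[0.969, 0.204, -0.14], [0.248, -0.8, 0.547], [-0.0, -0.565, -0.825]]
ft_force: [0.4, 0.1, 1.1]
grip_width: 0.0429
```

```bash
python3 - <<'E'
from st import *
from rig import viewer
d=viewer.get_image("scene");e=viewer.get_image("top");np.savez("pics/s6.npz",**d);np.savez("pics/t6.npz",**e)
cv2.imwrite("pics/s6.png",np.hstack([cv2.resize(d["pixels"][130:260,240:370],(400,400),interpolation=2),cv2.resize(e["pixels"][200:300,270:370],(400,400),interpolation=2)]))
E
```

```text
t 10.6 q [-27.   31.7  79.2  25.1  93.1 -45.4] lin [-0.0038 -0.2014  0.1418] F [0.4 0.1 1.1] zaxis lin [-0.     0.565 -0.825] x [ 1.  0. -0.]
```

View pics/s6.png

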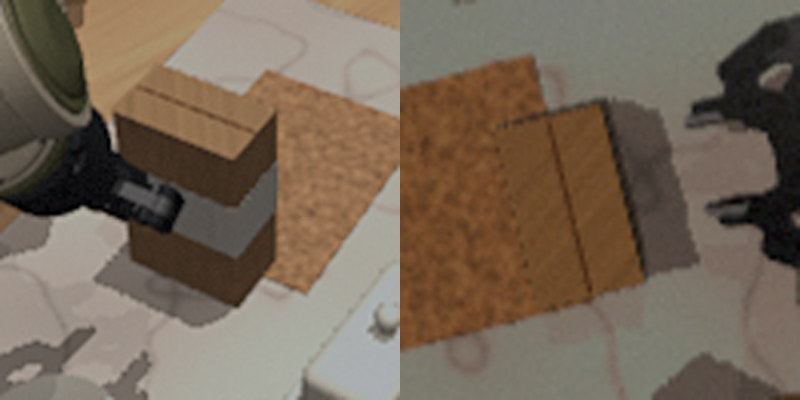

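```bash
python3 - <<'E'
from h import *
S=np.load("pics/s6.npz");T=np.load("pics/t6.npz")
t=lambda x,y:(270-.375+x/4,200-.375+y/4); s=lambda x,y:(240-.34+x*.325,130-.34+y*.325)
P=np.array([lin(onz(T,t(*p),.18)) for p in [(98,127),(138,308),(244,282),(203,100)]]);print(P,P.mean(0))
print("S top pR,mF,pB,mL",np.array([lin(onz(S,s(*p),.18)) for p in [(277,109),(235,161),(157,67),(115,107)]]))
print("S foot mL mF,pR",[lin(onz(S,s(*p),.02)) for p in [(132,260),(238,307),(277,265)]])
E
```

```text
[[ 0.0448 -0.0918  0.16  ]
 [-0.0545 -0.0896  0.16  ]
 [-0.0546 -0.1482  0.16  ]
 [ 0.0453 -0.1503  0.16  ]] [-0.00475  -0.119975  0.16    ]
S top pR,mF,pB,mL [[ 0.0435 -0.0894  0.16  ]
 [ 0.0452 -0.1491  0.16  ]
 [-0.0546 -0.0933  0.16  ]
 [-0.0561 -0.1445  0.16  ]]
S foot mL mF,pR [array([-0.0564, -0.1461,  0.    ]), array([ 0.0417, -0.1455,  0.    ]), array([ 0.0461, -0.093 ,  0.    ])]
```

jog_arm(
  dr=[
    [0,0,0],
    [0,0,0],
    [0,0,0],
    [0,0,0],
    [0,0,0],
    [0,0,0],
    [0,0,0],
    [0,0,0],
    [0,0,0],
    [0,0,0],
  ],
  slide=[
    [0,-0.0041,0.0028],
    [0,-0.0041,0.0028],
    [0,-0.0041,0.0028],
    [0,-0.0041,0.0028],
    [0,-0.0041,0.0028],
    [0,-0.0041,0.0028],
    [0,-0.0033,0.0023],
    [0,-0.0025,0.0017],
    [0,-0.0025,0.0017],
    [0,-0.0025,0.0017],
  ],
  gripper=[0,0,0,0,0,0,0,0,0,0],
)

```text
time_s: 11.7
position: [0.5188, 0.0214, 0.1611]
tool_rot: [[0.969, 0.205, -0.14], [0.248, -0.8, 0.547], [0.0, -0.564, -0.826]]
ft_force: [0.2, -1.3, 1.4]
grip_width: 0.0425
```

jog_arm(
  dr=[
    [0,0,0],
    [0,0,0],
    [0,0,0],
    [0,0,0],
    [0,0,0],
    [0,0,0],
    [0,0,0],
    [0,0,0],
    [0,0,0],
    [0,0,0],
  ],
  slide=[
    [0,-0.0025,0.0017],
    [0,-0.0025,0.0017],
    [0,-0.0025,0.0017],
    [0,-0.0025,0.0017],
    [0,-0.0025,0.0017],
    [0,-0.0025,0.0017],
    [0,-0.0025,0.0017],
    [0,-0.0025,0.0017],
    [0,-0.0025,0.0017],
    [0,-0.0025,0.0017],
  ],
  gripper=[0,0,0,0,0,0,0,0,0,0],
)

```text
time_s: 12.7
position: [0.5112, 0.051, 0.1611]
tool_rot: [[0.969, 0.205, -0.14], [0.248, -0.799, 0.547], [-0.0, -0.565, -0.825]]
ft_force: [0.5, 0.0, 0.3]
grip_width: 0.0427
```

```bash
python3 - <<'E'
from st import *
from rig import viewer
d=viewer.get_image("scene");e=viewer.get_image("top")
cv2.imwrite("pics/s7.png",np.hstack([cv2.resize(d["pixels"][130:260,240:370],(400,400),interpolation=2),cv2.resize(e["pixels"][200:300,270:370],(400,400),interpolation=2)]))
E
```

```text
t 12.7 q [-21.   28.9  84.8  27.4  88.1 -41.7] lin [-0.0037 -0.1273  0.1411] F [0.5 0.  0.3] zaxis lin [-0.     0.565 -0.825] x [ 1.     0.001 -0.   ]
```

View pics/s7.png

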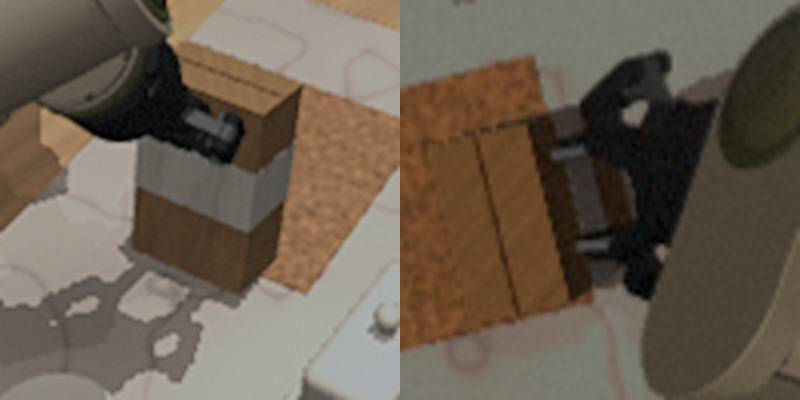

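It is tipping well, with the rear foot edge lifted and almost no force. I'll continue past the balance point.

jog_arm(
  dr=[
    [0,0,0],
    [0,0,0],
    [0,0,0],
    [0,0,0],
    [0,0,0],
    [0,0,0],
    [0,0,0],
    [0,0,0],
    [0,0,0],
    [0,0,0],
  ],
  slide=[
    [0,-0.0025,0.0017],
    [0,-0.0025,0.0017],
    [0,-0.0025,0.0017],
    [0,-0.0025,0.0017],
    [0,-0.0025,0.0017],
    [0,-0.0025,0.0017],
    [0,-0.0025,0.0017],
    [0,-0.0025,0.0017],
    [0,0,0],
    [0,0,0],
  ],
  gripper=[0,0,0,0,0,0,0,0,0,0],
)

```text
time_s: 13.8
position: [0.5053, 0.0742, 0.1612]
tool_rot: [[0.969, 0.205, -0.14], [0.248, -0.799, 0.547], [0.0, -0.565, -0.825]]
ft_force: [0.7, -0.8, 0.1]
grip_width: 0.0425
```

```bash
python3 - <<'E'
from st import *
from rig import viewer
d=viewer.get_image("scene");e=viewer.get_image("top")
cv2.imwrite("pics/s8.png",np.hstack([cv2.resize(d["pixels"][110:260,240:390],(400,400),interpolation=2),cv2.resize(e["pixels"][190:310,220:340],(400,400),interpolation=2)]))
E
```

```text
t 13.8 q [-18.9  28.2  86.3  28.2  86.6 -40.3] lin [-0.0037 -0.1033  0.1412] F [ 0.7 -0.8  0.1] zaxis lin [-0.     0.565 -0.825] x [1.    0.001 0.   ]
```

View pics/s8.png

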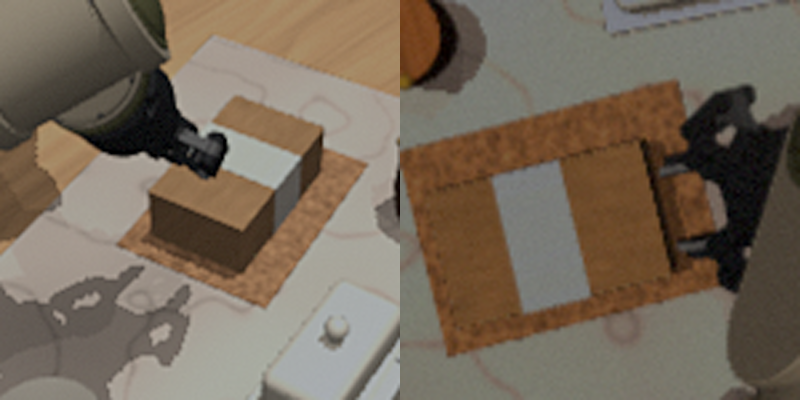

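jog_arm(
  dr=[
    [0,0,0],
    [0,0,0],
    [0,0,0],
    [0,0,0],
    [0,0,0],
    [0,0,0],
    [0,0,0],
    [0,0,0],
    [0,0,0],
    [0,0,0],
  ],
  slide=[
    [0,0,-0.02],
    [0,0,-0.02],
    [0,0,-0.02],
    [0,0,-0.02],
    [0,0,-0.02],
    [0,0,-0.02],
    [0,0,-0.02],
    [0,0,-0.02],
    [0,0,0],
    [0,0,0],
  ],
  gripper=[0,0,0,0,0,0,0,0,0,0],
)

```text
time_s: 14.9
position: [0.5275, -0.0133, 0.2927]
tool_rot: [[0.969, 0.204, -0.14], [0.248, -0.799, 0.547], [-0.0, -0.565, -0.825]]
ft_force: [-0.5, 0.1, -0.3]
grip_width: 0.0427
```

```bash
python3 - <<'E'
from st import *
from rig import viewer
d=viewer.get_image("scene");e=viewer.get_image("top");np.savez("pics/s9.npz",**d);np.savez("pics/t9.npz",**e)
cv2.imwrite("pics/s9.png",np.hstack([cv2.resize(d["pixels"][110:260,240:390],(400,400),interpolation=2),cv2.resize(e["pixels"][190:310,220:340],(400,400),interpolation=2)]))
cv2.imwrite("pics/t9.png",e["pixels"])
E
```

```text
t 14.9 q [-26.4  24.7  68.4  26.9 108.9 -37. ] lin [-0.0038 -0.1936  0.2727] F [-0.5  0.1 -0.3] zaxis lin [-0.     0.565 -0.825] x [ 1.  0. -0.]
```

View pics/s9.png

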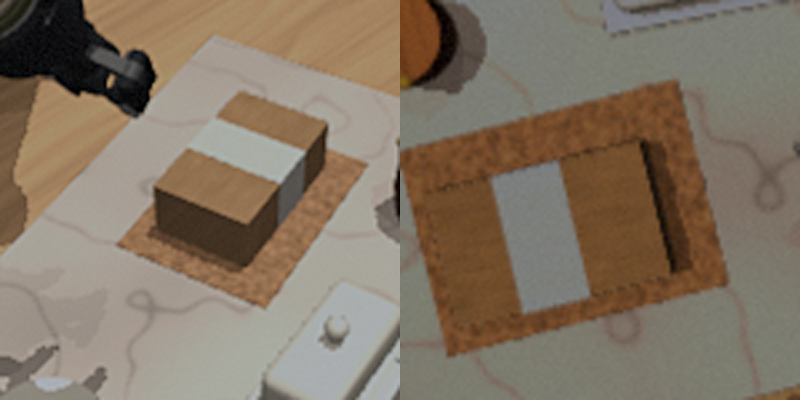

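View pics/t9.png

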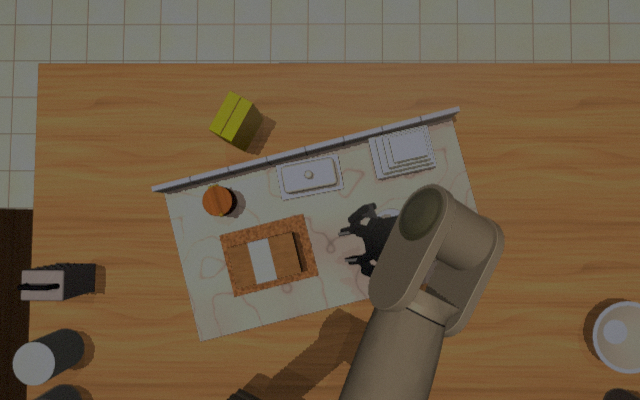

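```bash
python3 - <<'E'
from h import *
S=np.load("pics/s9.npz");T=np.load("pics/t9.npz")
t=lambda x,y:(220-.35+x*.3,190-.35+y*.3); s=lambda x,y:(240-.31+x*.375,110-.31+y*.375)
a=[(25,192),(54,328),(272,275),(242,141)];b=[(327,122),(238,92),(155,188),(250,223)]
for p,q in zip(a,b):
    print("T",lin(onz(T,t(*p),.081)),"S",lin(onz(S,s(*q),.081)),"tri",lin(tri(T,t(*p),S,s(*q))))
print("S foot",lin(onz(S,s(245,268),.021)),lin(onz(S,s(157,229),.021)))
# saucer etc. unchanged: compare frames outside arm
T0=np.load("pics/top0.npz")["pixels"].astype(int);D=abs(T["pixels"].astype(int)-T0).max(2)>40
for n,(x0,x1,y0,y1) in dict(mate=(195,245,180,220),butter=(272,348,150,205),cont=(365,440,120,182)).items(): print(n,D[y0:y1,x0:x1].sum())
S0=np.load("pics/scene0.npz")["pixels"];g=lambda im:cv2.imwrite
cv2.imwrite("pics/sau.png",np.hstack([cv2.resize(S0[200:320,180:340],(400,300)),cv2.resize(S["pixels"][200:320,180:340],(400,300))]))
E
```

```text
T [0.0449 0.0817 0.061 ] S [0.0422 0.0819 0.061 ] tri [0.044  0.0807 0.0628]
T [-0.0542  0.0839  0.061 ] S [-0.055   0.0787  0.061 ] tri [-0.0561  0.084   0.057 ]
T [-0.0548 -0.0764  0.061 ] S [-0.0516 -0.0786  0.061 ] tri [-0.0546 -0.0757  0.0572]
T [ 0.0429 -0.0783  0.061 ] S [ 0.0453 -0.0742  0.061 ] tri [ 0.0447 -0.0775  0.0634]
S foot [ 0.0414 -0.0755  0.001 ] [-0.0563 -0.0738  0.001 ]
mate 0
butter 0
cont 0
```

View pics/sau.png

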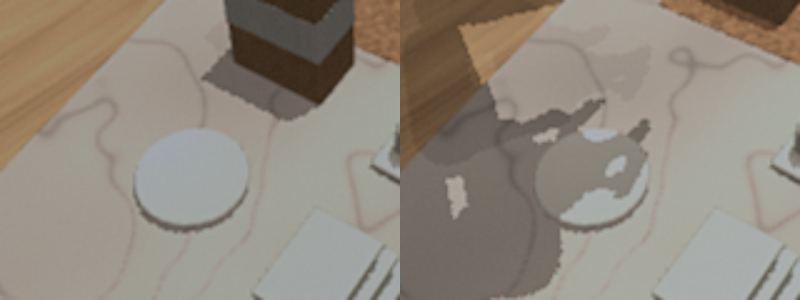

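The carton lies flat on the liner with at least 24 mm of margin on every side. The saucer, at (192,178) in the crop, is unmoved, and the robot is clear, so I'm handing in.

```bash
python3 -c "
from rig import env
print(env.close_job())"
```

```text
the job is handed in; nothing more can be done
None
```

The carton now lies flat on its broad face, wholly on the liner, and the job is handed in.

**What I did:** With half-open fingertips leaning forward, I pushed the carton low down (about 30 mm above the shelf). It slid upright until its leading edge was about 19 mm onto the liner. I then backed off, raised the tips and pushed at about 140 mm height until it passed its balance point and fell by itself. The tool then drew clear. The robot's clock was at about 15 s, and no force reading passed about 4 N; the force was read only at the end of each move.

**Last checks:**
- **Position:** in the liner's frame the carton covers x from about −0.055 to +0.045 m and y from about −0.077 to +0.082 m. The liner reaches ±0.080 and ±0.110 m, so every side has at least 24 mm of margin. The top and scene views agree to within about 5 mm.
- **Lying flat:** the upper face triangulates to 57–63 mm above the shelf, which fits the 60 mm thickness.
- **Other things:** the mate holder, butter dish and containers show no change against the first top picture. The saucer was compared by eye in the scene view, partly in the arm's shadow, and is in the same place.

None of these checks failed.

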